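# Load probe carriers on the curved rod of a cell test stand

### The job

Draw the red-handled stop pin out of the gate block and hang it upright in the side notch, let go of it, then thread every probe carrier standing on the table (there may be two to four, in any order) onto the free end of the curved rod and slide each round the bend until it is wholly past the yellow band, towards the blue stop, hanging upright with its probe pointing in at the black cell. Once all are on, put the pin fully back down in its bore. Leave the radio box, screwdriver and jar where they are.

Things in the scene. Friction and masses are not known exactly. Their poses are not given: they have to be found in the camera images.
- stand: Fixed test stand, heading varies. Origin on the table at the arc centre, z up. A 12 mm steel rod is bent to a level arc, radius 140 mm about the origin's axis, 123 mm up, from its free mouth at -90 deg (about stand z, from stand x) to home at +15 deg; from the mouth it runs along stand +x, then bends left. The black cell in the middle: radius 54, top 102 mm up. Base plate 12 mm.
- arc_centre (a point): centre of the rod's arc, at rod height (123 mm above the table)
- rod_mouth (a point): point on the rod's centre line at its free end (-90 deg); the rounded tip ends 6 mm beyond it
- home_stop (a point): point on the rod's centre line at the face of the blue stop, a disc 38 mm wide on a blue post 22 mm thick and 138 mm high (+15 deg)
- band (a point): point on the rod's centre line at the flush yellow band (-50.5 deg), 160 mm along the rod from the stop
- bore (a point): mouth of the upright bore in the blue gate block (36 mm square), at its top, 75 mm above the table; bore 12.5 mm wide, 30 mm deep, in line with the rod, 30 mm before its mouth (stand x -30, y -140 mm)
- notch (a point): seat of the side notch, at the top (75 mm up) of a fork on the gate block: a slot 14 mm wide through the 16 mm thick fork, open above, below and on its outer side (stand -y); 65 mm outward (stand -y) of the bore
- pin: Stop pin, 60 g, starts down in the bore, barring the rod's mouth. Origin at the lower end of its shaft, z along it, up. Shaft 10 mm thick, 28 long, chamfered foot; then a collar 24 wide, 6 thick, that rests on block or fork (origin then 47 mm above the table); then a red round grip 14 thick, from 34 to 80 mm above the origin.
- carrier_a: Probe carrier, orange probe, may be absent, 220-370 g, stands on the table. Origin: centre of underside, z up. Bore along x, 32 mm up, 20 wide, 32 long; sleeve 38 thick; foot 32 x 48 x 14 mm, heavy. Black grip tab 28 (x) by 14 (y) mm, 50 to 92 mm up. Probe 16 thick points to +y. Released on the rod it hangs by the bore's 4 mm play (origin about 87 mm above the table) and stays there.
- carrier_a_tip (a point): tip of the orange probe, 50 mm along +y from the axis of its carrier's bore, at bore height
- carrier_b: Probe carrier, green probe, may be absent, 220-370 g, stands on the table. Origin: centre of underside, z up. Bore along x, 32 mm up, 20 wide, 32 long; sleeve 38 thick; foot 32 x 48 x 14 mm, heavy. Black grip tab 28 (x) by 14 (y) mm, 50 to 92 mm up. Probe 16 thick points to +y. Released on the rod it hangs by the bore's 4 mm play (origin about 87 mm above the table) and stays there.
- carrier_b_tip (a point): tip of the green probe, 50 mm along +y from the axis of its carrier's bore, at bore height
- carrier_c: Probe carrier, white probe, may be absent, 220-370 g, stands on the table. Origin: centre of underside, z up. Bore along x, 32 mm up, 20 wide, 32 long; sleeve 38 thick; foot 32 x 48 x 14 mm, heavy. Black grip tab 28 (x) by 14 (y) mm, 50 to 92 mm up. Probe 16 thick points to +y. Released on the rod it hangs by the bore's 4 mm play (origin about 87 mm above the table) and stays there.
- carrier_c_tip (a point): tip of the white probe, 50 mm along +y from the axis of its carrier's bore, at bore height
- carrier_d: Probe carrier, yellow probe, may be absent, 220-370 g, stands on the table. Origin: centre of underside, z up. Bore along x, 32 mm up, 20 wide, 32 long; sleeve 38 thick; foot 32 x 48 x 14 mm, heavy. Black grip tab 28 (x) by 14 (y) mm, 50 to 92 mm up. Probe 16 thick points to +y. Released on the rod it hangs by the bore's 4 mm play (origin about 87 mm above the table) and stays there.
- carrier_d_tip (a point): tip of the yellow probe, 50 mm along +y from the axis of its carrier's bore, at bore height
- radio: black radio box 62 x 105 x 28 mm, bystander, origin under its centre
- driver: screwdriver with green handle, lying, bystander
- jar: glass jar 64 mm wide, 75 mm high with black lid, bystander, origin under its centre

How it is judged (in metres and radians):
On the way, in this order (a step that is already met when the one before it is completed fails the run):
1. the pin hangs upright in the side notch, let go (horizontal distance between pin and notch below 0.007 m and height (world z) of pin between 0.04 and 0.053 m and angle between pin's own z axis and vertical below 0.2 rad and contact force between the fingers and pin below 0.1 N), for 0.2 s.
2. every carrier is on the rod past the yellow band, probe inward, while the pin is out of its bore (horizontal distance between each of carrier_a, carrier_b, carrier_c, carrier_d and home_stop below 0.143 m and horizontal distance between carrier_a and arc_centre between 0.114 and 0.166 m and height (world z) of carrier_a between 0.072 and 0.105 m and horizontal distance between each of carrier_a_tip, carrier_b_tip, carrier_c_tip, carrier_d_tip and arc_centre below 0.125 m and angle between each of carrier_a, carrier_b, carrier_c, carrier_d's own z axis and vertical below 0.6 rad and horizontal distance between carrier_b and arc_centre between 0.114 and 0.166 m and height (world z) of carrier_b between 0.072 and 0.105 m and horizontal distance between carrier_c and arc_centre between 0.114 and 0.166 m and height (world z) of carrier_c between 0.072 and 0.105 m and horizontal distance between carrier_d and arc_centre between 0.114 and 0.166 m and height (world z) of carrier_d between 0.072 and 0.105 m and horizontal distance between pin and bore above 0.03 m), for 0.2 s.
At the end, for the whole second after the job is handed in: Pin down in its bore (within 7 mm of its axis, collar within 6 mm of the block); every carrier present on the rod past the yellow band (centre within 143 mm of the stop's face), leaning under 0.6 rad, probe pointing in (tip within 125 mm of the arc centre); all let go; bystanders within 4 cm (horizontal distance between pin and bore below 0.007 m and height (world z) of pin between 0.04 and 0.053 m and angle between pin's own z axis and vertical below 0.2 rad and horizontal distance between each of carrier_a, carrier_b, carrier_c, carrier_d and home_stop below 0.143 m and horizontal distance between carrier_a and arc_centre between 0.114 and 0.166 m and height (world z) of carrier_a between 0.072 and 0.105 m and horizontal distance between each of carrier_a_tip, carrier_b_tip, carrier_c_tip, carrier_d_tip and arc_centre below 0.125 m and angle between each of carrier_a, carrier_b, carrier_c, carrier_d's own z axis and vertical below 0.6 rad and horizontal distance between carrier_b and arc_centre between 0.114 and 0.166 m and height (world z) of carrier_b between 0.072 and 0.105 m and horizontal distance between carrier_c and arc_centre between 0.114 and 0.166 m and height (world z) of carrier_c between 0.072 and 0.105 m and horizontal distance between carrier_d and arc_centre between 0.114 and 0.166 m and height (world z) of carrier_d between 0.072 and 0.105 m and contact force between the fingers and pin below 0.1 N and linear speed of pin below 0.02 m/s and contact force between the fingers and carrier_a below 0.1 N and contact force between the fingers and carrier_b below 0.1 N and contact force between the fingers and carrier_c below 0.1 N and contact force between the fingers and carrier_d below 0.1 N); the robot touches nothing.
It fails at once if the radio is pushed more than 4 cm (distance of radio from where it was at the start of the episode above 0.04 m).
It fails at once if the driver is pushed more than 4 cm (distance of driver from where it was at the start of the episode above 0.04 m).
It fails at once if the jar is pushed more than 4 cm (distance of jar from where it was at the start of the episode above 0.04 m).
Of carrier_a, carrier_b, carrier_c, carrier_d only 2 to 4 are there at a start; the rules pass over those that are not, and their reading is None.
At some moment in a run one of carrier_a, carrier_b, carrier_c, carrier_d may be knocked a few centimetres aside while the robot is not near it.
It also fails if it takes over 210 s, if anything falls off the work surface, if the arm or the gripper's body presses on something with over 40 N, if the wrist force passes 120 N, or if a joint passes its speed limit or range.

### The arm

A 6-joint arm with a two-finger parallel gripper is mounted at the origin on the work surface. World frame = base frame: x ahead of the robot, y to its left, z up, the work surface at z = 0. Lengths are in mm, angles in rad, forces in N, time in s.
With the tool pointing down it reaches from about 300 to 950 mm from the base axis. Payload 3.1 kg.
Tool frame: the origin (TCP) lies at the very end of the fingers, on their centre line; the grasp point (between the pads) lies 19 mm behind it (r.pinch_z is the distance from the TCP to the grasp point, in mm); z points along the fingers, y is the line along which they close (so a half turn about z gives the same grasp; the last joint's range is limited). The gripper opens to 85 mm and grips with 20 to 120 N. Pads are 22 mm wide; open, the fingers measure 114 mm over their backs; the gripper's body (76 mm by 85 mm) begins 54 mm behind the grasp point. The pads swing forward as they close: fully open they stand 13 mm farther back than shut.
Start: joints at [1.055, 0.308, 1.634, -0, 1.2, -0.07], TCP at [269.513, 563.91, 231.272] pointing down, gripper open.
Joint ranges: [-3.06, 3.06], [-0.79, 1.96], [0.05, 2.63], [-1.19, 4.34], [0.05, 2.64], [-2.94, 2.94]. Speed limits (rad/s): [2.79, 2.79, 3.14, 3.14, 3.14, 3.14].

### API

Orientations are given as a unit quaternion [x, y, z, w].
In Python, from rig import r gives the robot as it stands. The module is installed in compiled form; this text tells all that it offers.
- The arm moves only by the shell command python3 -m inch 'ROWS' [FORCE]. ROWS is JSON, one flat list of numbers, 7 for each row, row after row: the shift along the tool's x, y, z each as a share of 25 cm, from -1 to 1, then the turn, a rotation vector about the tool's x, y, z each as a share of pi rad, from -1 to 1, then the closure, from -1 (fully open) to 1 (shut). A call has 1 to 5 rows; each row is the pose to reach, as a shift and turn from the pose commanded when the call began, along the tool's axes at that moment, turning the shorter way round; what a row does not reach only later rows make up. A row lasts 1/10 s, in which the tool goes at most 50 mm and 8.59 degrees, less where a joint would pass 70% of its speed; a pose out of reach is approached as far as the arm can. A call with a number of a shift or a turn outside -1 to 1 is refused whole. A call with a gripper value outside its range is refused whole. The fingers move at their own pace and stop on an object; FORCE is the grip in N (left out, the last holds). Time passes only in rows, so rows that repeat a pose let the fingers close. It gives the time, the measured TCP pose, the force, the opening and the grip force at its end, in the units of the state.
- r.get_state(): the state, without advancing time (a new reading comes with each control period).
- r.get_image(name): name is "side" or "top" or "wrist"; returns (picture, depth): 384x512x3 uint8, red, green, blue; 384x512 float32, mm along the optical axis (not along the pixel's ray), 0 where there is no reading.
- r.camera_info(name): a dict with "intrinsics" (3x3 intrinsics, pixels), "extrinsics" (4x4, takes a point from camera to world coordinates); the wrist camera has in their place "mount" (4x4, takes a point from camera to tool coordinates, whose origin is the TCP and whose axes are the flange's). Camera axes: x right, y down, z forward; pixel columns grow to the right and rows downward; lengths in mm; the calibration is good to about 2 mm. A picture is of the moment at which its call begins: read the wrist's pose just before it. camera_info takes no time and is no camera call.
- r.finish_job(): hands the job in; it is judged then, once.
The state is a dict: "t": time; "qpos": joint angles; "qvel": joint speeds; "joint_efforts": joint torques, N m; "tcp_pos": TCP position; "tcp_rot": TCP orientation; "contact_force": force on the tool from outside, world axes, zero at the start; "wrist_torque": the same for the moment, N m; "opening": finger opening in mm; "grip_force": force on a finger pad.
Only numpy, scipy, OpenCV 4.12 (cv2) and the standard library are available. Lean on these libraries where they do the work, as an engineer would, in place of code of your own. Each camera call takes 0.05 s, during which the arm holds its last target. There are 200 camera calls.

## Working session

There is one attempt and no reset: what is moved stays moved. The work goes in short steps, Python scripts to look and compute and a shell command to move; the robot and the scene stay as the last step left them, time stands still between calls to the robot, and variables do not carry over. Pictures are saved under pics/ and viewed, at most 17 in all, crops included, and the job is handed in when it is done.

```bash
mkdir -p pics; python3 - <<'E'
from rig import r
import cv2,numpy as np
print(r.get_state())
for n in("top","side"):
    p,d=r.get_image(n);cv2.imwrite(f"pics/{n}0.png",p[...,::-1]);np.save(f"pics/{n}0.npy",np.dstack([p,d]))
    print(n,r.camera_info(n))
print(r.camera_info("wrist"))
E
```

```text
{'t': 0.0, 'qpos': array([ 1.05531513e+00,  3.09047750e-01,  1.63520459e+00,  1.56172990e-05,
        1.19967602e+00, -6.96531610e-02]), 'qvel': array([-1.08029532e-03, -1.72998130e-03, -5.76836311e-04,  3.21574065e-04,
        9.56682221e-05,  5.94531289e-04]), 'joint_efforts': array([ 3.34983743e-04, -4.15253949e+01, -2.76669198e+01, -1.03316902e-04,
        1.06004410e-02,  3.02908866e-06]), 'tcp_pos': array([269.08885879, 563.19074877, 230.0118548 ]), 'tcp_rot': array([ 2.21075093e-01,  9.75256089e-01, -1.11613154e-03, -3.43787327e-04]), 'contact_force': array([-0.67410562,  0.13964904, -0.3242957 ]), 'wrist_torque': array([-0.02004739,  0.00844803, -0.00474704]), 'grip_force': 0.0, 'opening': 85.59919953943174}
top {'intrinsics': array([[366.5699565 ,   0.        , 254.56472833],
       [  0.        , 366.5699565 , 190.03047057],
       [  0.        ,   0.        ,   1.        ]]), 'extrinsics': array([[ 2.07105761e-02, -9.82157061e-01,  1.86918642e-01,
         3.95963508e+02],
       [-9.99661828e-01, -2.32835967e-02, -1.15803138e-02,
         3.72773951e+01],
       [ 1.57258
[... 507 characters left out ...]
1e+02],
       [-1.94875309e-02, -8.65304342e-01, -5.00867879e-01,
         6.31027503e+02],
       [ 0.00000000e+00,  0.00000000e+00,  0.00000000e+00,
         1.00000000e+00]])}
{'intrinsics': array([[341.92178145,   0.        , 258.71299537],
       [  0.        , 341.92178145, 192.70205281],
       [  0.        ,   0.        ,   1.        ]]), 'mount': array([[-4.58406511e-04, -9.60334939e-01, -2.78848693e-01,
         7.00982827e+01],
       [ 9.99999894e-01, -4.25735967e-04, -1.77721247e-04,
        -5.84464375e-01],
       [ 5.19560044e-05, -2.78848745e-01,  9.60335032e-01,
        -1.42407803e+02],
       [ 0.00000000e+00,  0.00000000e+00,  0.00000000e+00,
         1.00000000e+00]])}
```

View pics/top0.png

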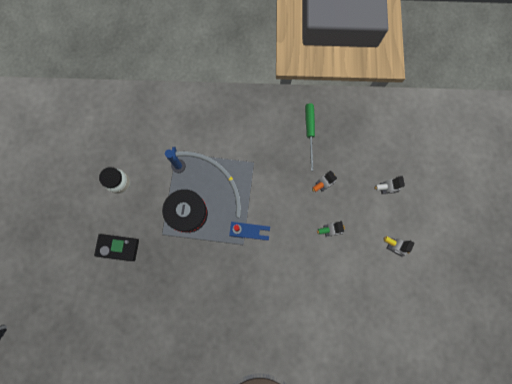

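View pics/side0.png

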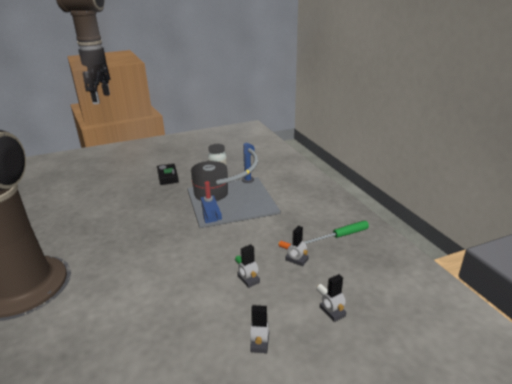

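The top view shows all four carriers on the right: orange (319,187), green (323,230), white (381,187) and yellow (390,240). The cell is at (184,211), the band at (231,178), the red pin at (237,229), the notch at (268,233) and the stop at (173,157).

```bash
cat > h.py <<'E'
from rig import r
import cv2,numpy as np
from scipy.spatial.transform import Rotation as R
def cam(n,st=None):
    c=r.camera_info(n);K=c["intrinsics"]
    if n!="wrist": return K,c["extrinsics"]
    T=np.eye(4);T[:3,:3]=R.from_quat(st["tcp_rot"]).as_matrix();T[:3,3]=st["tcp_pos"]
    return K,T@c["mount"]
def ray(K,E,uv,z):
    uv=np.atleast_2d(uv).astype(float)
    d=np.c_[(uv-[K[0,2],K[1,2]])/K[0,0],np.ones(len(uv))]@E[:3,:3].T
    return E[:3,3]+d*((z-E[2,3])/d[:,2])[:,None]
def cloud(K,E,dep):
    v,u=np.indices(dep.shape);p=np.dstack([(u-K[0,2])/K[0,0]*dep,(v-K[1,2])/K[1,1]*dep,dep])
    return p@E[:3,:3].T+E[:3,3]
def hue(img,lo,hi,s=120,v=60):
    h=cv2.cvtColor(img,cv2.COLOR_RGB2HSV);m=cv2.inRange(h,(lo,s,v),(hi,255,255))
    return m>0
def blobs(m,amin=5):
    n,l,s,c=cv2.connectedComponentsWithStats(m.astype(np.uint8))
    return [(c[i],s[i,4],l==i) for i in range(1,n) if s[i,4]>=amin]
def rigid(local,world):   # 2D Kabsch: heading, origin
    l=np.array(local,float);w=np.array(world,float);lc,wc=l-l.mean(0),w-w.mean(0)
    a=np.arctan2((lc[:,0]*wc[:,1]-lc[:,1]*wc[:,0]).sum(),(lc*wc).sum())
    M=np.array([[np.cos(a),-np.sin(a)],[np.sin(a),np.cos(a)]]);o=w.mean(0)-M@l.mean(0)
    return a,o,w-(l@M.T+o)
E
python3 - <<'E'
from h import *
A=np.load("pics/top0.npy");img=A[...,:3].astype(np.uint8);P=cloud(*cam("top"),A[...,3]);K,E=cam("top")
def box(m,u0,u1,v0,v1):
    k=np.zeros_like(m);k[v0:v1,u0:u1]=1;return m&k
def cen(m): v,u=np.nonzero(m);return [u.mean(),v.mean()],len(u)
z=P[...,2]
for n,(lo,hi),b,zz in[("red",(0,6),(225,250,220,240),127),("band",(20,35),(222,240,170,186),129),("stop",(100,125),(160,185,140,175),138),("block",(100,125),(225,275,220,245),75)]:
    m=box(hue(img,lo,hi),*b);c,k=cen(m);print(n,c,k,ray(K,E,c,zz)[0].round(1),z[m].round(0)[:12])
m=box(hue(img,100,125),225,275,220,245)&(z>65)&(z<85);v,u=np.nonzero(m);q=ray(K,E,np.c_[u,v],75)[:,:2].astype(np.float32);print("blockrect",cv2.minAreaRect(q))
m=box((z>96)&(z<108),150,215,185,240);v,u=np.nonzero(m);q=ray(K,E,np.c_[u,v],102)[:,:2].astype(np.float32);print("cell",cv2.minEnclosingCircle(q),q.mean(0),len(q))
# rod cloud
m=box((z>110)&(z<135),176,246,145,222);q=P[m][:,:2]
def res(c): return np.hypot(*(q-c).T)-140
from scipy.optimize import least_squares
s=least_squares(res,[450,180],loss="soft_l1",f_scale=3);print("rodcircle",s.x,len(q),np.abs(res(s.x)).mean())
for n,c0,(lo,hi,sa) in[("orange",(325,182),(5,17,130)),("green",(331,229),(40,80,100)),("white",(390,186),None),("yellow",(399,244),(20,35,120))] and [("orange",(325,182),(3,17,130)),("green",(331,229),(40,80,100)),("white",(390,186),(0,180,0)),("yellow",(399,244),(20,35,120))]:
    b=(c0[0]-18,c0[0]+18,c0[1]-16,c0[1]+16)
    m=box((z>80)&(z<105),*b);v,u=np.nonzero(m);t=ray(K,E,np.c_[u,v],92)[:,:2]
    rect=cv2.minAreaRect(t.astype(np.float32))
    if n=="white": pm=box(hue(img,0,180,0,190)&(z<60),*b)
    else: pm=box(hue(img,lo,hi,sa)&(z<60),*b)
    bl=max(blobs(pm,3),key=lambda x:x[1]);c=bl[0]
    p=ray(K,E,c,40)[0,:2];tc=t.mean(0);d=p-tc
    print(n,"tab",tc.round(1),len(t),"rect",np.round(rect[1],1),round(rect[2],1),"probe px",c.round(1),bl[1],"dir",np.degrees(np.arctan2(d[1],d[0])).round(1),np.hypot(*d).round(1))
E
```

```text
red [np.float64(236.27272727272728), np.float64(227.5)] 22 [472.1  69.3 127. ] [123. 127. 127. 126. 127. 127. 128. 125. 126. 127. 127. 127.]
band [np.float64(230.33333333333334), np.float64(178.11111111111111)] 9 [594.1  87.6 129. ] [129. 126. 128. 127. 128. 125. 128. 129. 129.]
stop [np.float64(172.91156462585033), np.float64(156.78231292517006)] 147 [642.9 231.2 138. ] [132. 137. 141. 137. 138. 136. 138. 123. 138. 135. 137. 136.]
block [np.float64(249.35384615384615), np.float64(230.8230769230769)] 390 [468.8  37.3  75. ] [75. 71. 75. 75.  6. 74. 72. 75. 75. 76. 74. 74.]
blockrect ((468.5939025878906, 37.475799560546875), (100.204345703125, 35.56364440917969), 84.16256713867188)
cell ((514.9545288085938, 205.05123901367188), 53.307464599609375) [514.67145 205.19029] 1334
rodcircle [514.2491347  205.76570057] 500 3.0987473043089597
orange tab [ 613.8 -172.6] 68 rect [27.4 16.5] 34.7 probe px [318.1 186.2] 60 dir 123.8 29.9
green tab [ 482.1 -191.2] 69 rect [26.8 16.1] 10.2 probe px [323.9 230.2] 57 dir 99.2 29.7
white tab [ 603.3 -352.2] 76 rect [29.1 18.8] 8.3 probe px [382. 186.] 25 dir 92.9 29.0
yellow tab [ 436.9 -364.9] 84 rect [17.5 30.2] 60.8 probe px [390.  240.9] 66 dir 59.3 31.2
```

```bash
cat >> h.py <<'E'
HEAD=np.radians(-5.5);ORG=np.array([514.7,205.3])
def stand(x,y):
    c,s=np.cos(HEAD),np.sin(HEAD);return ORG+[c*x-s*y,s*x+c*y]
def plan(x,y,z,yaw):   # yaw: wanted world heading of tool x, deg
    st=r.get_state();m=R.from_quat(st["tcp_rot"]);g=R.from_euler("z",yaw,degrees=True)*R.from_euler("x",180,degrees=True)
    d=m.inv().apply(np.array([x,y,z])-st["tcp_pos"])/250;t=(m.inv()*g).as_rotvec()/np.pi
    print("rows",d.round(4),t.round(4),"len",(np.linalg.norm(d)*250).round(1),"t",round(st["t"],1),"tcp",st["tcp_pos"].round(1))
E
for i in 1 2 3 4; do python3 -m inch '[0,0,0,0,0,0.222,-1, 0,0,0,0,0,0.222,-1, 0,0,0,0,0,0.222,-1, 0,0,0,0,0,0.222,-1, 0,0,0,0,0,0.222,-1]' 40|tail -1; done
python3 -c "
from h import *
b=stand(-30,-140);print(b,stand(-30,-205));plan(*b,200,-5.5)"
```

```text
grip_force: 0.0
grip_force: 0.0
grip_force: 0.0
grip_force: 0.0
[471.4197087  68.8199048] [465.18973478   4.11915191]
rows [1.0001 1.889  0.1239] [ 0.0004  0.0002 -0.0009] len 535.2 t 2.1 tcp [269.3 563.5 230.5]
```

```bash
for i in 1 2 3; do python3 -m inch '[0.333,0.63,0.041,0,0,0,-1, 0.333,0.63,0.041,0,0,0,-1, 0.333,0.63,0.041,0,0,0,-1, 0.333,0.63,0.041,0,0,0,-1, 0.333,0.63,0.041,0,0,0,-1]'|tail -1; done
python3 - <<'E'
from h import *
plan(*stand(-30,-140),200,-5.5)
st=r.get_state();p,d=r.get_image("wrist");cv2.imwrite("pics/w1.png",p[...,::-1])
K,E=cam("wrist",st);P=cloud(K,E,d);z=P[...,2]
m=(hue(p,0,6)|hue(p,174,180));
for c,a,k in blobs(m,30): print("red",c.round(1),a)
k=m&(z>124);v,u=np.nonzero(k);q=ray(K,E,np.c_[u,v],127);print("pin top",q.mean(0),len(u),cv2.minEnclosingCircle(q[:,:2].astype(np.float32)))
k=hue(p,100,125)&(z>70)&(z<80);v,u=np.nonzero(k);q=ray(K,E,np.c_[u,v],75)[:,:2].astype(np.float32);print("block",cv2.minAreaRect(q))
E
```

```text
grip_force: 0.0
grip_force: 0.0
grip_force: 0.0
rows [-0.0159  0.001   0.0019] [ 0.     -0.0003 -0.0004] len 4.0 t 3.6 tcp [475.4  68.7 200.5]
red [135.9 124.9] 583
red [257.9 199. ] 545
pin top [475.72384746  69.01484087 127.        ] 328 ((512.6156005859375, 103.44608306884766), 57.837974548339844)
block ((471.9852294921875, 35.83851623535156), (101.00398254394531, 36.86866760253906), 84.3901596069336)
```

View pics/w1.png

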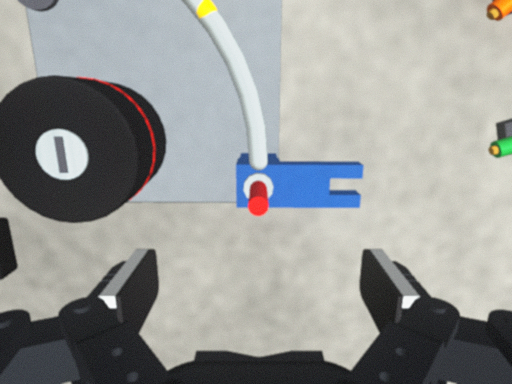

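The wrist view shows the pin top at (258,205), the notch slot at about (345,185), the band at (206,8), the cell hub at (62,154) and the rod mouth at (258,162).

```bash
python3 - <<'E'
from h import *
st=r.get_state();p,d=r.get_image("wrist");K,E=cam("wrist",st);P=cloud(K,E,d);z=P[...,2]
def pts(k,h):
    v,u=np.nonzero(k);return ray(K,E,np.c_[u,v],h)[:,:2].astype(np.float32)
v,u=np.indices(z.shape)
m=(hue(p,0,6)|hue(p,174,180))&(abs(u-258)<25)&(v>170)&(v<230)
q=pts(m&(z>123.5),127);print("pin",q.mean(0),cv2.minEnclosingCircle(q),z[m].min(),z[m].max())
q=pts((z>98)&(z<106)&(u<190)&(v>60),102);print("cell",cv2.minEnclosingCircle(q),cv2.fitEllipse(cv2.convexHull(q)))
q=pts(hue(p,20,35)&(v<20)&(abs(u-206)<25),129);print("band",q.mean(0),len(q))
k=(z>70)&(z<80)&(u>225)&(u<370)&(v>140)&(v<220);q=pts(k,75);print("block",cv2.minAreaRect(q))
# slot: non-block pixels inside fork
k2=(~(hue(p,100,125)))&(u>328)&(u<360)&(v>172)&(v<197);q=pts(k2,75);print("slot",q.mean(0),cv2.minAreaRect(q))
k3=(z>118)&(z<132)&(u>180)&(u<275)&(v<170)&~m;q=P[k3][:,:2];
from scipy.optimize import least_squares
f=lambda c:np.hypot(*(q-c).T)-140
s=least_squares(f,[515,205],loss="soft_l1",f_scale=2);print("rodfit",s.x,len(q),abs(f(s.x)).mean(),"tip minx",np.percentile(q[:,0],0.5),q[q[:,0]<np.percentile(q[:,0],3)].mean(0))
E
```

```text
pin [475.42755   68.644005] ((475.4027404785156, 68.53196716308594), 7.3438615798950195) -0.8201877532376329 342.81502097172324
cell ((519.2451171875, 202.52040100097656), 52.65343475341797) ((519.0621337890625, 202.17042541503906), (103.4375228881836, 104.9522476196289), 54.71588134765625)
band [594.8659  86.6867] 204
block ((471.7264404296875, 35.82890319824219), (101.7230224609375, 36.80200958251953), 84.46273040771484)
slot [ 4.6938348e+02 -3.5853195e-01] ((469.3666076660156, -0.5603542327880859), (23.749698638916016, 11.59508228302002), 79.97423553466797)
rodfit [517.25373129 204.88032959] 3579 2.9383254883215066 tip minx 500.5890210777451 [502.29622387  65.58581538]
```

```bash
python3 -m inch '[0,0,0.434,0,0,0,-1, 0,0,0.434,0,0,0,-1, 0,0,0.434,0,0,0,-1, 0,0,0.434,0,0,0,-1, 0,0,0.434,0,0,0,0]' 40; for i in 1 2; do python3 -m inch '[0,0,0,0,0,0,1,0,0,0,0,0,0,1,0,0,0,0,0,0,1,0,0,0,0,0,0,1,0,0,0,0,0,0,1]' 40; done
```

```text
t: 4.2
tcp_pos: [475.5, 71.1, 93.8]
tcp_rot: [0.999, -0.046, 0.002, -0.0]
contact_force: [0.1, -0.7, -0.4]
opening: 73.4
grip_force: 0.0
t: 4.7
tcp_pos: [474.5, 70.1, 92.9]
tcp_rot: [0.999, -0.047, 0.001, -0.0]
contact_force: [-0.1, -0.5, 5.5]
opening: 12.5
grip_force: 39.0
t: 5.2
tcp_pos: [474.6, 70.0, 92.9]
tcp_rot: [0.999, -0.047, 0.001, -0.0]
contact_force: [-1.4, -0.9, 5.9]
opening: 13.1
grip_force: 39.1
```

```bash
python3 -m inch '[0,0,-0.06,0,0,0,1,0,0,-0.12,0,0,0,1,0,0,-0.18,0,0,0,1,0,0,-0.18,0,0,0,1,0,0,-0.18,0,0,0,1]'; python3 -m inch '[0,0.1,0,0,0,0,1,0,0.2,0,0,0,0,1,0,0.26,0,0,0,0,1,0,0.26,0,0,0,0,1,0,0.26,0,0,0,0,1]'; python3 - <<'E'
from h import *
st=r.get_state();p,d=r.get_image("side");cv2.imwrite("pics/s2.png",cv2.resize(p[130:230,160:300,::-1],None,fx=4,fy=4))
E
```

```text
t: 5.7
tcp_pos: [473.6, 70.0, 136.7]
tcp_rot: [0.999, -0.047, -0.0, 0.0]
contact_force: [0.0, 0.5, -0.2]
opening: 12.9
grip_force: 39.2
t: 6.2
tcp_pos: [467.0, 5.4, 136.0]
tcp_rot: [0.999, -0.048, -0.001, -0.0]
contact_force: [-0.2, 0.2, -2.1]
opening: 13.0
grip_force: 39.2
```

View pics/s2.png

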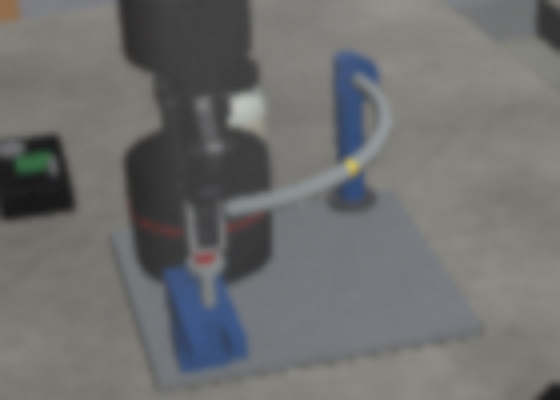

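The crop shows the pin in the gripper, upright, with its shaft (210,290) over the fork. Next I lower it.

```bash
python3 -m inch '[0,0,0.05,0,0,0,1,0,0,0.1,0,0,0,1,0,0,0.13,0,0,0,1,0,0,0.15,0,0,0,1,0,0,0.15,0,0,0,1]';  python3 -m inch '[0,0,0.01,0,0,0,1,0,0,0.02,0,0,0,1,0,0,0.022,0,0,0,1,0,0,0.022,0,0,0,1,0,0,0.022,0,0,0,1]'
```

```text
t: 6.75
tcp_pos: [466.7, 5.6, 98.2]
tcp_rot: [0.999, -0.047, -0.001, -0.0]
contact_force: [0.7, 0.0, -0.5]
opening: 12.9
grip_force: 39.2
t: 7.25
tcp_pos: [467.9, 5.3, 94.2]
tcp_rot: [0.999, -0.047, 0.0, 0.0]
contact_force: [0.6, 0.7, -0.4]
opening: 13.2
grip_force: 39.2
```

```bash
python3 -m inch '[0,0,0.006,0,0,0,1,0,0,0.01,0,0,0,1,0,0,0.01,0,0,0,1]';  python3 -m inch '[0,0,0,0,0,0,0.5,0,0,0,0,0,0,0.3,0,0,0,0,0,0,0.2,0,0,0,0,0,0,0.2,0,0,0,0,0,0,0.2]'; python3 -m inch '[0,0,-0.2,0,0,0,0.2,0,0,-0.4,0,0,0,0.2,0,0,-0.44,0,0,0,0.2,0,0,-0.44,0,0,0,0.2,0,0,-0.44,0,0,0,0]';python3 - <<'E'
from h import *
p,d=r.get_image("wrist");cv2.imwrite("pics/w3.png",p[...,::-1])
E
```

```text
t: 7.55
tcp_pos: [468.3, 5.3, 92.9]
tcp_rot: [0.999, -0.047, 0.0, 0.0]
contact_force: [-2.3, -0.7, 8.9]
opening: 13.1
grip_force: 40.4
t: 8.05
tcp_pos: [467.6, 5.4, 91.3]
tcp_rot: [0.999, -0.047, -0.0, -0.0]
contact_force: [-1.1, -0.2, 0.7]
opening: 34.4
grip_force: 0.0
t: 8.55
tcp_pos: [466.8, 5.4, 200.4]
tcp_rot: [0.999, -0.047, -0.001, -0.0]
contact_force: [-0.7, 0.3, -0.9]
opening: 42.7
grip_force: 0.0
```

View pics/w3.png

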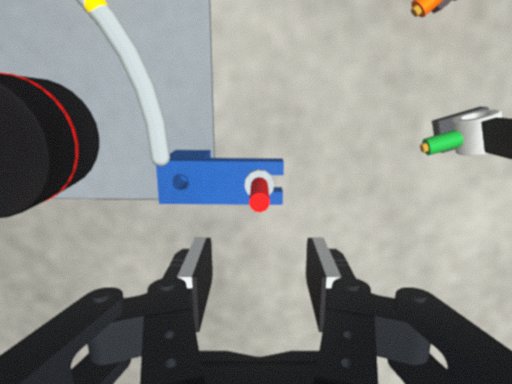

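Wrist view: the pin hangs in the notch, collar at (260,183) and top at (260,200). The bore is empty at (181,181), and the green carrier is at (480,133). Green goes first.

```bash
sed -i 's/^HEAD=.*/HEAD=np.radians(-5.5);ORG=np.array([517.,205.8])/' h.py; cat >> h.py <<'E'
def tab(ztcp=60):
    """measure the tab nearest below the gripper with the wrist camera and plan a move over it"""
    st=r.get_state();p,d=r.get_image("wrist");K,E=cam("wrist",st);z=cloud(K,E,d)[...,2]
    best=None
    for c,a,m in blobs((z>88)&(z<97),150):
        v,u=np.nonzero(m);q=ray(K,E,np.c_[u,v],92)[:,:2].astype(np.float32);e=np.hypot(*(q.mean(0)-st["tcp_pos"][:2]))
        if best is None or e<best[0]: best=(e,q,c)
    rc=cv2.minAreaRect(best[1]);w,h=rc[1];a=rc[2] if w>h else rc[2]+90
    b=cv2.boxPoints(rc)
    print("tab",np.round(rc[0],1),"mean",best[1].mean(0).round(1),"size",np.round(rc[1],1),"xaxis",round((a+90)%180-90,1),"px",best[2].round(0))
    a=(a+90)%180-90
    plan(*rc[0],st["tcp_pos"][2],a)
    return p
E
python3 -c "
from h import *
plan(484,-191,200,10)"
```

```text
rows [ 0.1452  0.7757 -0.0021] [-0.0001  0.0012 -0.0855] len 197.3 t 8.6 tcp [466.1   5.5 199.6]
```

```bash
python3 -m inch '[0.145,0.776,0,0,0,-0.086,0,0.145,0.776,0,0,0,-0.086,0,0.145,0.776,0,0,0,-0.086,0,0.145,0.776,0,0,0,-0.086,0,0.145,0.776,0,0,0,-0.086,0]' |tail -1
python3 -c "
from h import *
p=tab();cv2.imwrite('pics/w4.png',p[...,::-1])"
```

```text
grip_force: 0.0
tab [ 486.6 -193.9] mean [ 486.9 -194. ] size [27.5 13.6] xaxis 10.1 px [256. 187.]
rows [ 0.0085  0.0003 -0.0005] [-0.0004  0.001  -0.0014] len 2.1 t 9.2 tcp [ 484.5 -194.2  199.2]
```

View pics/w4.png

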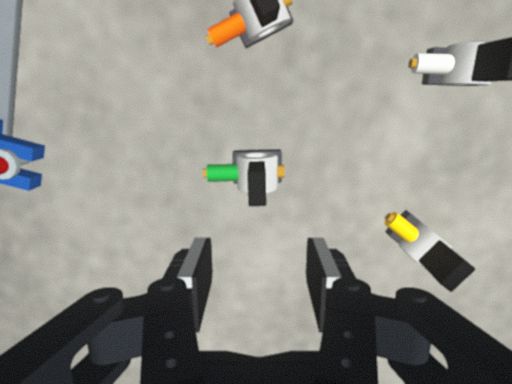

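The tab top is centred under the gripper at (257,187) with the probe pointing left. I grip it and lift.

```bash
python3 -m inch '[0.008,0,0.2,0,0,0,0,0.008,0,0.4,0,0,0,0,0.008,0,0.5,0,0,0,0,0.008,0,0.556,0,0,0,0,0.008,0,0.556,0,0,0,0]' 60|tail -1; for i in 1 2; do python3 -m inch '[0,0,0,0,0,0,1,0,0,0,0,0,0,1,0,0,0,0,0,0,1,0,0,0,0,0,0,1,0,0,0,0,0,0,1]' 60; done;  python3 -m inch '[0,0,-0.2,0,0,0,1,0,0,-0.4,0,0,0,1,0,0,-0.56,0,0,0,1,0,0,-0.56,0,0,0,1,0,0,-0.56,0,0,0,1]'
python3 -c "
from h import *
plan(*stand(-65,-140),199,-5.5)"
```

```text
grip_force: 0.0
t: 10.15
tcp_pos: [489.4, -191.6, 64.3]
tcp_rot: [0.996, 0.088, 0.002, 0.001]
contact_force: [1.3, 0.7, 4.2]
opening: 12.7
grip_force: 63.1
t: 10.65
tcp_pos: [489.4, -191.6, 64.3]
tcp_rot: [0.996, 0.088, 0.002, 0.001]
contact_force: [0.9, 0.3, 6.6]
opening: 13.4
grip_force: 63.2
t: 11.15
tcp_pos: [487.1, -190.7, 202.5]
tcp_rot: [0.996, 0.088, -0.0, -0.0]
contact_force: [-0.9, 0.4, -4.5]
opening: 13.1
grip_force: 61.8
rows [-0.0052 -1.0709  0.0139] [-0.      0.0001  0.0866] len 267.7 t 11.2 tcp [ 487.1 -190.7  202.5]
```

```bash
python3 -m inch '[0,-0.2,0,0,0,0,1,0,-0.4,0,0,0,0,1,0,-0.535,0,0,0,0,1,0,-0.535,0,0,0,0,1]' |tail -1;  python3 -m inch '[0,-0.2,0,0,0,0.04,1,0,-0.4,0,0,0,0.08,1,0,-0.535,0,0,0,0.087,1,0,-0.535,0,0,0,0.087,1,0,-0.535,0,0,0,0.087,1]' 
python3 -c "
from h import *
plan(*stand(-65,-140),155.3,-5.5)
p,d=r.get_image('side');cv2.imwrite('pics/s5.png',cv2.resize(p[120:240,140:290,::-1],None,fx=4,fy=4))"
```

```text
grip_force: 61.9
t: 12.05
tcp_pos: [438.8, 72.5, 200.2]
tcp_rot: [0.999, -0.047, -0.002, 0.001]
contact_force: [-0.5, -0.3, -3.5]
opening: 13.0
grip_force: 61.7
rows [ 0.0011 -0.0009  0.1794] [0.0006 0.0015 0.0006] len 44.9 t 12.1 tcp [438.8  72.5 200.2]
```

View pics/s5.png

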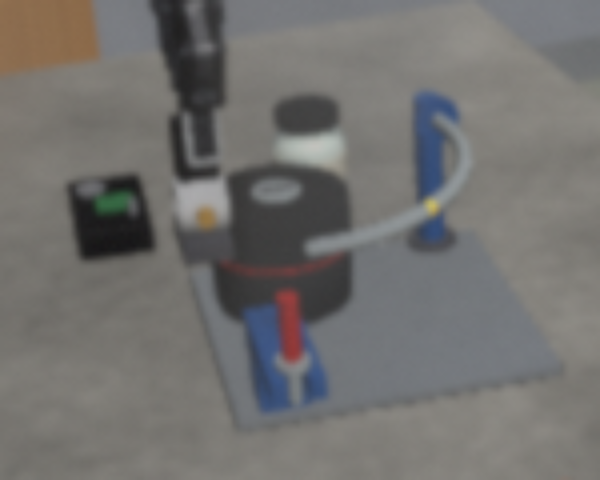

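The carrier is held upright at (205,210), clear of the pin (288,320) and before the rod tip (310,247). I lower it and thread it on.

```bash
python3 -m inch '[0,0,0.1,0,0,0,1,0,0,0.179,0,0,0,1,0,0,0.179,0,0,0,1,0,0,0.179,0,0,0,1]' | sed -n 2,4p;  python3 -m inch '[0.07,0,0,0,0,0,1,0.14,0,0,0,0,0,1,0.14,0,0,0,0,0,1]'| sed -n 2,4p;python3 -c "
from h import *
plan(*stand(-30,-140),155.3,-5.5)";  python3 -m inch '[0.04,0,0,0,0,0,1,0.08,0,0,0,0,0,1,0.12,0,0,0,0,0,1,0.12,0,0,0,0,0,1]'| sed -n 2,4p;python3 -c "
from h import *
plan(*stand(0,-140),155.3,-5.5)"
```

```text
tcp_pos: [440.3, 71.3, 157.1]
tcp_rot: [0.999, -0.049, -0.001, 0.0]
contact_force: [-0.6, 0.2, -1.8]
tcp_pos: [479.6, 68.4, 159.9]
tcp_rot: [0.999, -0.049, 0.003, -0.0]
contact_force: [-0.2, 0.2, -2.5]
rows [-0.0239 -0.0015  0.0183] [-0.0002 -0.002  -0.0008] len 7.5 t 12.8 tcp [479.6  68.4 159.9]
tcp_pos: [507.3, 66.0, 158.3]
tcp_rot: [0.999, -0.049, 0.001, -0.0]
contact_force: [-0.4, 0.4, -3.4]
rows [-0.0151 -0.0002  0.012 ] [-0.0001 -0.0007 -0.0004] len 4.8 t 13.2 tcp [507.3  66.  158.3]
```

```bash
python3 -m inch '[0,0,0.008,0,0,0,1,0,0,0.008,0,0,0,1,0,0,0.008,0,0,0,1]'| sed -n 2,4p;python3 -c "
from h import *
plan(*stand(0,-140),155.3,-5.5)
st=r.get_state();d=st['tcp_pos'][:2]-ORG;print(np.degrees(np.arctan2(d[1],d[0])+5.5*np.pi/180),np.hypot(*d))
p,d=r.get_image('top');cv2.imwrite('pics/t6.png',cv2.resize(p[130:260,140:290,::-1],None,fx=4,fy=4))"
```

```text
tcp_pos: [504.6, 66.3, 155.4]
tcp_rot: [0.999, -0.048, -0.001, 0.0]
contact_force: [-0.1, 0.3, -3.0]
rows [-0.0043 -0.0002  0.0004] [ 0.0001  0.0004 -0.0003] len 1.1 t 13.5 tcp [504.6  66.3 155.4]
-89.56353604783094 140.05627774542504
```

View pics/t6.png

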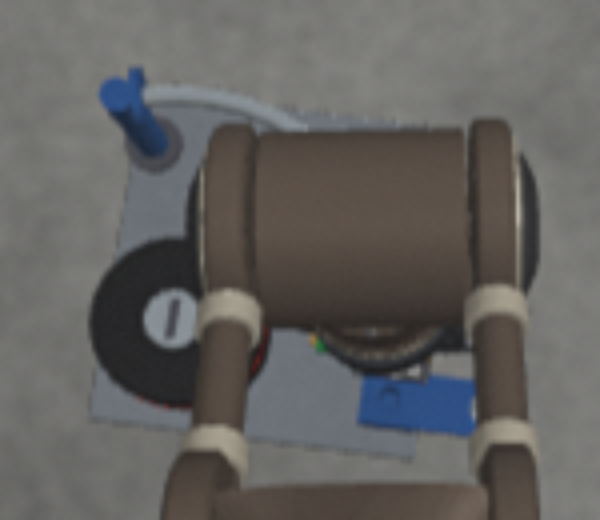

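The view is mostly hidden by the arm. The green probe tip shows at (318,342) facing the cell, and there is no contact force, so it's threaded. I slide it round the bend.

```bash
cat >> h.py <<'E'
def ang():
    st=r.get_state();d=st['tcp_pos'][:2]-ORG;f=st['contact_force'];a=np.arctan2(d[1],d[0])
    y=np.degrees(np.arctan2(*R.from_quat(st['tcp_rot']).as_matrix()[[1,0],0]))
    print("t",round(st['t'],2),"ang",np.degrees(a-HEAD).round(1),"rad",np.hypot(*d).round(1),"z",st['tcp_pos'][2].round(1),"yaw-tangent",(y-np.degrees(a)-90).round(1),"F tan/rad/z",round(f[1]*np.cos(a)-f[0]*np.sin(a),1),round(f[0]*np.cos(a)+f[1]*np.sin(a),1),f[2].round(1))
E
for i in 1 2 ; do python3 -m inch '[0.0585,-0.003,0,0,0,-0.0333,1, 0.1164,-0.0122,0,0,0,-0.0667,1, 0.173,-0.0274,0,0,0,-0.1,1, 0.2278,-0.0484,0,0,0,-0.1333,1, 0.28,-0.075,0,0,0,-0.1667,1]'|tail -1; python3 -c "from h import *;ang()"; done
```

```text
grip_force: 61.7
t 14.05 ang -59.3 rad 141.2 z 155.7 yaw-tangent -0.6 F tan/rad/z 0.2 0.3 -3.7
grip_force: 61.7
t 14.55 ang -29.5 rad 141.7 z 155.5 yaw-tangent -0.3 F tan/rad/z -0.5 -0.5 -3.4
```

```bash
python3 -m inch '[0.0585,-0.003,0,0,0,-0.0333,1, 0.1164,-0.0122,0,0,0,-0.0667,1, 0.173,-0.0274,0,0,0,-0.1,1, 0.2278,-0.0484,0,0,0,-0.1333,1, 0.28,-0.075,0,0,0,-0.1667,1]'|tail -1; python3 -c "from h import *;ang()"; python3 -m inch '[0.0195,-0.0003,0,0,0,-0.011,1, 0.039,-0.0014,0,0,0,-0.0222,1,0.039,-0.0014,0,0,0,-0.0222,1,0.039,-0.0014,0,0,0,-0.0222,1]'|tail -1; python3 -c "from h import *;ang()"
```

```text
grip_force: 61.7
t 15.05 ang 0.1 rad 141.8 z 155.3 yaw-tangent 0.1 F tan/rad/z 0.3 0.8 -4.0
grip_force: 61.8
t 15.45 ang 3.6 rad 141.8 z 155.7 yaw-tangent 0.3 F tan/rad/z -0.6 -0.4 -3.3
```

```bash
for i in 1 2 3; do python3 -m inch '[0.0075,0,0,0,0,-0.004,1, 0.0147,-0.0002,0,0,0,-0.0083,1,0.0147,-0.0002,0,0,0,-0.0083,1]'|tail -1; python3 -c "from h import *;ang()";done
```

```text
grip_force: 61.8
t 15.75 ang 5.3 rad 142.0 z 155.9 yaw-tangent 0.1 F tan/rad/z -0.1 0.8 -3.5
grip_force: 61.8
t 16.05 ang 7.0 rad 141.9 z 155.8 yaw-tangent 0.0 F tan/rad/z 0.3 -0.4 -3.8
grip_force: 61.8
t 16.35 ang 8.4 rad 141.9 z 155.8 yaw-tangent 0.0 F tan/rad/z -0.4 0.6 -3.9
```

```bash
python3 -m inch '[0.0075,0,0,0,0,-0.004,1, 0.0147,-0.0002,0,0,0,-0.0083,1,0.0147,-0.0002,0,0,0,-0.0083,1]'|tail -1; python3 -c "from h import *;ang()"; python3 -m inch '[0,0,0.006,0,0,0,1,0,0,0.014,0,0,0,1,0,0,0.014,0,0,0,1]'|tail -1; python3 -c "from h import *;ang()"; python3 -m inch '[0,0,0,0,0,0,0.6,0,0,0,0,0,0,0.4,0,0,0,0,0,0,0.2,0,0,0,0,0,0,0.1,0,0,0,0,0,0,0.1]'|tail -2;  python3 -m inch '[0,0,-0.1,0,0,0,0.1,0,0,-0.25,0,0,0,0.1,0,0,-0.32,0,0,0,0,0,0,-0.32,0,0,0,0]'|tail -2;python3 - <<'E'
from h import *
ang()
p,d=r.get_image("wrist");cv2.imwrite("pics/w7.png",p[...,::-1])
E
```

```text
grip_force: 61.8
t 16.65 ang 9.5 rad 142.0 z 155.8 yaw-tangent 0.5 F tan/rad/z -1.8 -0.4 -3.1
grip_force: 62.1
t 16.95 ang 9.5 rad 142.2 z 152.4 yaw-tangent 0.4 F tan/rad/z -3.3 -0.0 -2.2
opening: 38.5
grip_force: 0.0
opening: 42.8
grip_force: 0.0
t 17.85 ang 10.0 rad 144.6 z 236.9 yaw-tangent -0.1 F tan/rad/z -0.2 0.7 -0.4
```

View pics/w7.png

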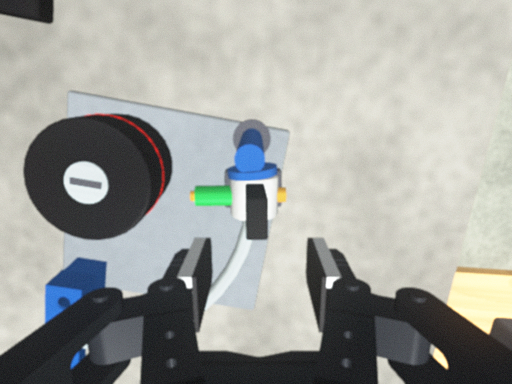

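The view shows the green carrier at (252,197), upright against the blue stop with its probe towards the cell. Orange next.

```bash
for i in 1 2; do python3 -m inch '[0,0,0,0,0,0.166,0,0,0,0,0,0,0.166,0,0,0,0,0,0,0.166,0,0,0,0,0,0,0.166,0]'|tail -1;done; python3 -c "
from h import *
plan(616,-174,200,34.7)"
```

```text
grip_force: 0.0
grip_force: 0.0
rows [-1.0164  1.1944  0.1185] [-0.0005  0.0015 -0.0015] len 393.2 t 18.7 tcp [656.9 216.  229. ]
```

```bash
for i in 1 2; do python3 -m inch '[-0.508,0.597,0.059,0,0,0,0,-0.508,0.597,0.059,0,0,0,0,-0.508,0.597,0.059,0,0,0,0,-0.508,0.597,0.059,0,0,0,0,-0.508,0.597,0.059,0,0,0,0]'|tail -1;done; python3 -m inch '[0,0,0,0,0,0,0,0,0,0,0,0,0,0]'|tail -1; python3 -c "
from h import *
tab()"
```

```text
grip_force: 0.0
grip_force: 0.0
grip_force: 0.0
tab [ 619.4 -174.4] mean [ 619.2 -174.3] size [27.9 13.9] xaxis 35.2 px [261. 191.]
rows [-0.0057  0.0094  0.0017] [-0.0006  0.0001 -0.0025] len 2.8 t 19.9 tcp [ 619.3 -171.6  201.9]
```

```bash
python3 -m inch '[-0.006,0.009,0.2,0,0,-0.0025,0,-0.006,0.009,0.4,0,0,-0.0025,0,-0.006,0.009,0.5,0,0,-0.0025,0,-0.006,0.009,0.564,0,0,-0.0025,0,-0.006,0.009,0.564,0,0,-0.0025,0]' 60|tail -1; for i in 1 2; do python3 -m inch '[0,0,0,0,0,0,1,0,0,0,0,0,0,1,0,0,0,0,0,0,1,0,0,0,0,0,0,1,0,0,0,0,0,0,1]' 60|sed -n 2,6p; done;  python3 -m inch '[0,0,-0.2,0,0,0,1,0,0,-0.4,0,0,0,1,0,0,-0.56,0,0,0,1,0,0,-0.56,0,0,0,1,0,0,-0.56,0,0,0,1]'
python3 -c "
from h import *
plan(*stand(-65,-140),200,-5.5)"
```

```text
grip_force: 0.0
tcp_pos: [621.0, -176.7, 63.9]
tcp_rot: [0.953, 0.302, 0.002, 0.001]
contact_force: [-0.0, 1.4, 6.4]
opening: 13.0
grip_force: 62.7
tcp_pos: [621.0, -176.7, 63.8]
tcp_rot: [0.953, 0.302, 0.001, 0.001]
contact_force: [-0.2, 0.8, 6.5]
opening: 12.7
grip_force: 62.8
t: 21.95
tcp_pos: [619.5, -176.5, 202.5]
tcp_rot: [0.953, 0.302, 0.0, 0.001]
contact_force: [-0.8, 1.3, -2.6]
opening: 13.3
grip_force: 61.6
rows [-0.0177 -1.231   0.0084] [ 0.0003 -0.0003  0.2256] len 307.8 t 21.9 tcp [ 619.5 -176.5  202.5]
```

```bash
python3 -m inch '[-0.009,-0.2,0,0,0,0,1,-0.009,-0.4,0,0,0,0,1,-0.009,-0.6155,0,0,0,0,1,-0.009,-0.6155,0,0,0,0,1]' |tail -1;  python3 -m inch '[-0.009,-0.2,0,0,0,0.045,1,-0.009,-0.4,0,0,0,0.09,1,-0.009,-0.6155,0,0,0,0.135,1,-0.009,-0.6155,0,0,0,0.18,1,-0.009,-0.6155,0,0,0,0.2256,1]'|tail -1;  python3 -m inch '[0,0,0,0,0,0,1,0,0,0,0,0,0,1]'
python3 -c "
from h import *
plan(*stand(-65,-140),154.9,-5.5)"
```

```text
grip_force: 61.7
grip_force: 61.9
t: 23.05
tcp_pos: [437.7, 72.5, 200.2]
tcp_rot: [0.999, -0.047, -0.002, 0.0]
contact_force: [-0.2, 0.3, -2.5]
opening: 13.1
grip_force: 61.9
rows [ 0.0051 -0.0013  0.1811] [0.0002 0.001  0.0009] len 45.3 t 23.1 tcp [437.7  72.5 200.2]
```

```bash
python3 -m inch '[0.005,-0.001,0.1,0,0,0,1,0.005,-0.001,0.181,0,0,0,1,0.005,-0.001,0.181,0,0,0,1,0.005,-0.001,0.181,0,0,0,1]' | sed -n 2,4p;  python3 -m inch '[0.05,0,0,0,0,0,1,0.1,0,0,0,0,0,1,0.14,0,0,0,0,0,1,0.14,0,0,0,0,0,1]'| sed -n 2,4p;python3 -c "
from h import *
plan(*stand(-30,-140),154.9,-5.5)";  python3 -m inch '[0.04,0,0,0,0,0,1,0.08,0,0,0,0,0,1,0.12,0,0,0,0,0,1,0.12,0,0,0,0,0,1,0.12,0,0,0,0,0,1]'| sed -n 2,4p;python3 -c "
from h import *
plan(*stand(0,-140),154.9,-5.5);ang()"
```

```text
tcp_pos: [439.6, 72.5, 155.9]
tcp_rot: [0.999, -0.048, -0.001, 0.0]
contact_force: [0.8, 0.1, -2.9]
tcp_pos: [477.9, 69.5, 157.7]
tcp_rot: [0.999, -0.048, 0.002, -0.0]
contact_force: [-0.3, -0.5, -2.0]
rows [-0.0165  0.0022  0.0111] [-0.0001 -0.0012 -0.    ] len 5.0 t 23.9 tcp [477.9  69.5 157.7]
tcp_pos: [504.7, 66.7, 156.4]
tcp_rot: [0.999, -0.048, -0.0, 0.0]
contact_force: [-0.3, -0.2, -3.0]
rows [-0.0043  0.0016  0.0058] [0.     0.0003 0.    ] len 1.9 t 24.4 tcp [504.7  66.7 156.4]
t 24.35 ang -89.6 rad 139.6 z 156.4 yaw-tangent -0.4 F tan/rad/z -0.3 0.3 -3.0
```

```bash
for i in 1 2 ; do python3 -m inch '[0.0585,-0.003,0,0,0,-0.0333,1, 0.1164,-0.0122,0,0,0,-0.0667,1, 0.173,-0.0274,0,0,0,-0.1,1, 0.2278,-0.0484,0,0,0,-0.1333,1, 0.28,-0.075,0,0,0,-0.1667,1]'|tail -1; python3 -c "from h import *;ang()"; done
python3 -m inch '[0.0488,-0.0021,0.002,0,0,-0.0278,1,0.0972,-0.0085,0.004,0,0,-0.0556,1,0.1449,-0.0191,0.004,0,0,-0.0833,1,0.1449,-0.0191,0.004,0,0,-0.0833,1]'|tail -1; python3 -c "from h import *;ang()"
for i in 1 2 3; do python3 -m inch '[0.0075,0,0,0,0,-0.004,1, 0.0147,-0.0002,0,0,0,-0.0083,1,0.0147,-0.0002,0,0,0,-0.0083,1]'|tail -1; python3 -c "from h import *;ang()";done
```

```text
grip_force: 61.8
t 24.85 ang -59.6 rad 140.1 z 156.3 yaw-tangent -0.2 F tan/rad/z 0.4 0.4 -2.5
grip_force: 61.8
t 25.35 ang -29.6 rad 140.3 z 156.0 yaw-tangent -0.1 F tan/rad/z 0.3 -0.8 -3.3
grip_force: 61.8
t 25.75 ang -14.2 rad 140.2 z 155.1 yaw-tangent -0.7 F tan/rad/z -0.0 -0.8 -2.0
grip_force: 61.8
t 26.05 ang -13.4 rad 140.7 z 155.5 yaw-tangent -0.1 F tan/rad/z 1.2 -0.5 -3.1
grip_force: 61.8
t 26.35 ang -11.7 rad 141.0 z 155.6 yaw-tangent -0.3 F tan/rad/z 0.1 -0.2 -2.9
grip_force: 61.8
t 26.65 ang -10.1 rad 141.0 z 155.5 yaw-tangent -0.4 F tan/rad/z -0.3 -0.2 -3.5
```

```bash
for i in 1 2 3; do python3 -m inch '[0.0075,0,0,0,0,-0.004,1, 0.0147,-0.0002,0,0,0,-0.0083,1,0.0147,-0.0002,0,0,0,-0.0083,1]'|tail -1; python3 -c "from h import *;ang()";done
```

```text
grip_force: 61.8
t 26.95 ang -8.6 rad 140.9 z 155.5 yaw-tangent -0.4 F tan/rad/z 0.3 0.9 -1.7
grip_force: 61.7
t 27.25 ang -7.5 rad 140.8 z 155.1 yaw-tangent 0.0 F tan/rad/z -1.7 1.1 -3.4
grip_force: 61.5
t 27.55 ang -6.6 rad 140.8 z 154.7 yaw-tangent 0.7 F tan/rad/z -6.4 0.9 -4.0
```

Contact with green at about -6.6 deg. I release it.

```bash
python3 -m inch '[0,0,0.006,0,0,0,1,0,0,0.012,0,0,0,1,0,0,0.012,0,0,0,1]'|tail -1; python3 -c "from h import *;ang()"; python3 -m inch '[0,0,0,0,0,0,0.6,0,0,0,0,0,0,0.4,0,0,0,0,0,0,0.2,0,0,0,0,0,0,0.1,0,0,0,0,0,0,0.1]'|tail -2;  python3 -m inch '[0,0,-0.1,0,0,0,0.1,0,0,-0.25,0,0,0,0.1,0,0,-0.32,0,0,0,0,0,0,-0.32,0,0,0,0]'|tail -2;python3 - <<'E'
from h import *
ang()
p,d=r.get_image("wrist");cv2.imwrite("pics/w8.png",p[...,::-1])
E
```

```text
grip_force: 62.0
t 27.85 ang -6.4 rad 141.6 z 152.9 yaw-tangent 0.5 F tan/rad/z -5.5 1.5 -2.1
opening: 37.8
grip_force: 0.0
opening: 42.8
grip_force: 0.0
t 28.75 ang -5.2 rad 143.4 z 237.2 yaw-tangent -0.8 F tan/rad/z 0.1 1.2 0.5
```

View pics/w8.png

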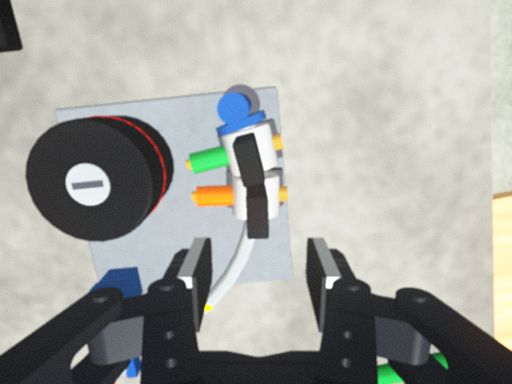

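Green at (255,155) and orange at (255,198) hang side by side, upright, probes towards the cell. White next.

```bash
for i in 1 2; do python3 -m inch '[0,0,0,0,0,0.203,0,0,0,0,0,0,0.203,0,0,0,0,0,0,0.203,0,0,0,0,0,0,0.203,0,0,0,0,0,0,0.203,0]'|tail -1;done; python3 -c "
from h import *
plan(606,-354,200,6)
A=r.get_image('top')[0];cv2.imwrite('pics/t9.png',A[100:300,200:450,::-1])"
```

```text
grip_force: 0.0
grip_force: 0.0
rows [-0.3829  2.1022  0.1206] [ 0.0001  0.0014 -0.0044] len 535.0 t 29.8 tcp [653.8 178.1 229.5]
```

View pics/t9.png

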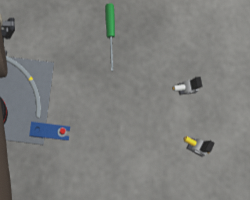

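In the crop the white carrier is at (187,87), the yellow one at (199,144) and the pin still in the notch at (62,131).

```bash
for i in 1 2 3; do python3 -m inch '[-0.128,0.7,0.04,0,0,0,0,-0.128,0.7,0.04,0,0,0,0,-0.128,0.7,0.04,0,0,0,0,-0.128,0.7,0.04,0,0,0,0]'|tail -1;done; python3 -m inch '[0,0,0,0,0,0,0,0,0,0,0,0,0,0]'|tail -1; python3 -c "
from h import *
tab()"
```

```text
grip_force: 0.0
grip_force: 0.0
grip_force: 0.0
grip_force: 0.0
tab [ 597.3 -317.8] mean [ 597.4 -317.9] size [28.6 14.1] xaxis 8.7 px [211. 199.]
rows [-0.0309 -0.1413  0.0023] [-0.0009  0.0006 -0.0183] len 36.2 t 31.3 tcp [ 608.3 -352.3  200.7]
```

```bash
python3 -m inch '[-0.031,-0.141,0,0,0,-0.018,0,-0.031,-0.141,0,0,0,-0.018,0,-0.031,-0.141,0,0,0,-0.018,0]'|tail -1; python3 -c "
from h import *
p=tab();cv2.imwrite('pics/w10.png',p[...,::-1])"
```

```text
grip_force: 0.0
tab [ 597.2 -317.5] mean [ 597.4 -317.4] size [27.2 13.2] xaxis 8.8 px [258. 191.]
rows [-0.0055 -0.0016  0.0017] [ 0.0002 -0.0001 -0.0001] len 1.5 t 31.6 tcp [ 598.6 -317.7  202.7]
```

View pics/w10.png

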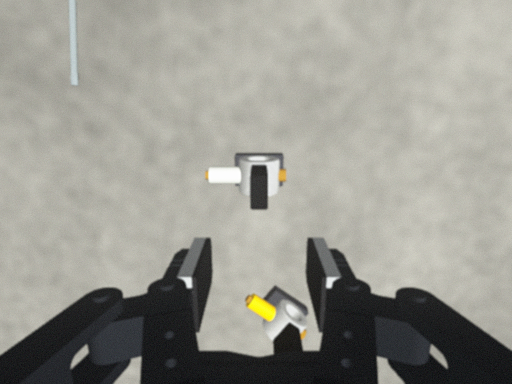

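White was knocked about 35 mm but still stands, centred at (259,187) with its probe to the left. I grip it.

```bash
python3 -m inch '[-0.005,0,0.2,0,0,0,0,-0.005,0,0.4,0,0,0,0,-0.005,0,0.5,0,0,0,0,-0.005,0,0.566,0,0,0,0,-0.005,0,0.566,0,0,0,0]' 60|tail -1; for i in 1 2; do python3 -m inch '[0,0,0,0,0,0,1,0,0,0,0,0,0,1,0,0,0,0,0,0,1,0,0,0,0,0,0,1,0,0,0,0,0,0,1]' 60|sed -n 2,6p; done;  python3 -m inch '[0,0,-0.2,0,0,0,1,0,0,-0.4,0,0,0,1,0,0,-0.56,0,0,0,1,0,0,-0.56,0,0,0,1,0,0,-0.56,0,0,0,1]'
python3 -c "
from h import *
plan(*stand(-65,-140),200,-5.5)"
```

```text
grip_force: 0.0
tcp_pos: [598.3, -320.1, 63.2]
tcp_rot: [0.997, 0.075, 0.002, 0.001]
contact_force: [0.1, -0.2, 5.5]
opening: 12.7
grip_force: 63.2
tcp_pos: [598.3, -320.1, 63.2]
tcp_rot: [0.997, 0.075, 0.002, 0.001]
contact_force: [0.3, 0.7, 6.3]
opening: 13.0
grip_force: 63.4
t: 33.65
tcp_pos: [596.9, -319.3, 201.8]
tcp_rot: [0.997, 0.075, 0.0, 0.0]
contact_force: [-0.0, 0.9, -3.8]
opening: 12.9
grip_force: 62.3
rows [-0.3894 -1.6452  0.0053] [ 0.0002 -0.0003  0.0785] len 422.7 t 33.6 tcp [ 596.9 -319.3  201.8]
```

```bash
python3 -m inch '[-0.046,-0.195,0,0,0,0,1,-0.092,-0.39,0,0,0,0,1,-0.138,-0.585,0,0,0,0,1,-0.195,-0.823,0,0,0,0,1,-0.195,-0.823,0,0,0,0,1]' |tail -1;  python3 -m inch '[-0.046,-0.195,0,0,0,0.02,1,-0.092,-0.39,0,0,0,0.04,1,-0.138,-0.585,0,0,0,0.06,1,-0.195,-0.823,0,0,0,0.0785,1,-0.195,-0.823,0,0,0,0.0785,1]'|tail -1;  python3 -m inch '[0,0,0,0,0,0,1,0,0,0,0,0,0,1]'
python3 -c "
from h import *
plan(*stand(-65,-140),154.2,-5.5)"
```

```text
grip_force: 62.4
grip_force: 62.4
t: 34.85
tcp_pos: [438.4, 72.2, 199.9]
tcp_rot: [0.999, -0.047, -0.001, 0.001]
contact_force: [0.5, 0.6, -2.8]
opening: 12.9
grip_force: 62.4
rows [ 0.0019 -0.0024  0.1829] [0.0004 0.0005 0.0003] len 45.7 t 34.9 tcp [438.4  72.2 199.9]
```

```bash
python3 -m inch '[0.002,-0.002,0.1,0,0,0,1,0.002,-0.002,0.183,0,0,0,1,0.002,-0.002,0.183,0,0,0,1,0.002,-0.002,0.183,0,0,0,1]' | sed -n 2,4p;  python3 -m inch '[0.05,0,0,0,0,0,1,0.1,0,0,0,0,0,1,0.14,0,0,0,0,0,1,0.14,0,0,0,0,0,1]'| sed -n 2,4p;  python3 -m inch '[0.04,0,0,0,0,0,1,0.08,0,0,0,0,0,1,0.12,0,0,0,0,0,1,0.12,0,0,0,0,0,1,0.12,0,0,0,0,0,1]'| sed -n 2,4p;python3 -c "
from h import *
plan(*stand(0,-140),154.2,-5.5);ang()"
python3 -m inch '[0.0585,-0.003,0.003,0,0,-0.0333,1, 0.1164,-0.0122,0.005,0,0,-0.0667,1, 0.173,-0.0274,0.005,0,0,-0.1,1, 0.2278,-0.0484,0.005,0,0,-0.1333,1, 0.28,-0.075,0.005,0,0,-0.1667,1]'|tail -1; python3 -c "from h import *;ang()"
```

```text
tcp_pos: [439.4, 72.1, 154.9]
tcp_rot: [0.999, -0.049, -0.001, 0.0]
contact_force: [0.0, -0.6, -2.0]
tcp_pos: [477.0, 69.9, 156.4]
tcp_rot: [0.999, -0.048, 0.002, -0.0]
contact_force: [-0.2, 0.1, -1.5]
tcp_pos: [503.9, 67.2, 155.1]
tcp_rot: [0.999, -0.048, -0.0, 0.0]
contact_force: [-0.5, -0.4, -1.4]
rows [-0.0009  0.003   0.0037] [0.     0.0002 0.    ] len 1.2 t 36.1 tcp [503.9  67.2 155.1]
t 36.15 ang -89.9 rad 139.2 z 155.1 yaw-tangent -0.1 F tan/rad/z -0.5 0.5 -1.4
grip_force: 62.4
t 36.65 ang -59.8 rad 139.3 z 153.7 yaw-tangent 0.1 F tan/rad/z -0.6 0.6 -2.3
```

```bash
python3 -m inch '[0.0585,-0.003,0,0,0,-0.0333,1, 0.1164,-0.0122,0,0,0,-0.0667,1, 0.173,-0.0274,0,0,0,-0.1,1, 0.2278,-0.0484,0,0,0,-0.1333,1, 0.28,-0.075,0,0,0,-0.1667,1]'|tail -1; python3 -c "from h import *;ang()"
for i in 1 2 3 4; do python3 -m inch '[0.0075,0,0,0,0,-0.004,1, 0.0147,-0.0002,0,0,0,-0.0083,1,0.0147,-0.0002,0,0,0,-0.0083,1]'|tail -1; python3 -c "from h import *;ang()";done
```

```text
grip_force: 62.4
t 37.15 ang -29.6 rad 139.4 z 153.6 yaw-tangent -0.1 F tan/rad/z -0.4 -0.1 -2.1
grip_force: 62.3
t 37.45 ang -28.4 rad 139.3 z 153.7 yaw-tangent -0.1 F tan/rad/z -0.4 -0.0 -1.3
grip_force: 62.3
t 37.75 ang -26.7 rad 139.9 z 154.1 yaw-tangent -0.3 F tan/rad/z 0.3 -0.0 -2.5
grip_force: 62.3
t 38.05 ang -25.0 rad 139.9 z 154.1 yaw-tangent -0.4 F tan/rad/z 0.2 0.5 -1.8
grip_force: 62.4
t 38.35 ang -23.5 rad 139.9 z 154.0 yaw-tangent -0.4 F tan/rad/z 0.5 0.3 -2.1
```

```bash
for i in 1 2; do python3 -m inch '[0.0075,0,0,0,0,-0.004,1, 0.0147,-0.0002,0,0,0,-0.0083,1,0.0147,-0.0002,0,0,0,-0.0083,1]'|tail -1; python3 -c "from h import *;ang()";done
```

```text
grip_force: 62.3
t 38.65 ang -22.2 rad 139.9 z 153.8 yaw-tangent -0.2 F tan/rad/z -0.0 -0.1 -3.0
grip_force: 62.2
t 38.95 ang -21.3 rad 139.8 z 153.2 yaw-tangent 0.4 F tan/rad/z -5.4 0.6 -3.5
```

Contact again, so I release white, then turn for yellow. From -21 deg the yaw goes from 63 to about -30.

```bash
python3 -m inch '[0,0,0.006,0,0,0,1,0,0,0.012,0,0,0,1,0,0,0.012,0,0,0,1]'|tail -1; python3 -c "from h import *;ang()"; python3 -m inch '[0,0,0,0,0,0,0.6,0,0,0,0,0,0,0.4,0,0,0,0,0,0,0.2,0,0,0,0,0,0,0.1,0,0,0,0,0,0,0.1]'|tail -2;  python3 -m inch '[0,0,-0.1,0,0,0,0.1,0,0,-0.25,0,0,0,0.1,0,0,-0.32,0,0,0,0,0,0,-0.32,0,0,0,0]'|tail -2;python3 - <<'E'
from h import *
ang()
p,d=r.get_image("wrist");cv2.imwrite("pics/w11.png",p[...,::-1])
plan(438,-367,200,-30)
E
```

```text
grip_force: 62.6
t 39.25 ang -21.0 rad 140.5 z 151.3 yaw-tangent 0.0 F tan/rad/z -5.1 0.3 -2.5
opening: 38.2
grip_force: 0.0
opening: 42.5
grip_force: 0.0
t 40.15 ang -19.9 rad 142.1 z 235.5 yaw-tangent -1.1 F tan/rad/z 0.5 0.2 -0.5
rows [-2.1985  0.1764  0.1266] [ 1.000e-04 -1.400e-03  5.194e-01] len 552.3 t 40.2 tcp [643.7 144.5 232.9]
```

View pics/w11.png

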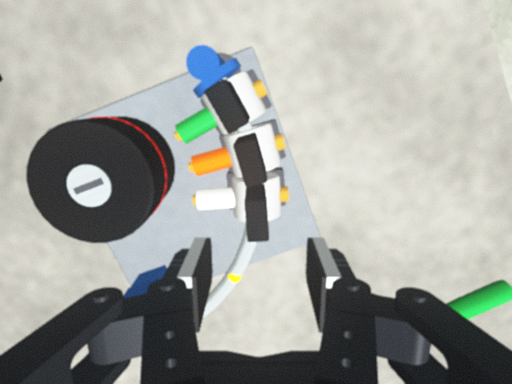

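Three carriers hang upright, green at (230,105), orange at (250,150) and white at (258,200), all pointing at the cell. The band is still clear at (235,278).

```bash
for i in 1 2 3; do python3 -m inch '[0,0,0,0,0,0.173,0,0,0,0,0,0,0.173,0,0,0,0,0,0,0.173,0,0,0,0,0,0,0.173,0]'|tail -1;done; python3 -c "
from h import *
plan(438,-367,200,-30)"
```

```text
grip_force: 0.0
grip_force: 0.0
grip_force: 0.0
rows [0.3271 2.1746 0.1171] [ 0.0009  0.0012 -0.0012] len 550.5 t 41.4 tcp [641.  144.  228.1]
```

```bash
for i in 1 2 3; do python3 -m inch '[0.109,0.725,0.039,0,0,0,0,0.109,0.725,0.039,0,0,0,0,0.109,0.725,0.039,0,0,0,0,0.109,0.725,0.039,0,0,0,0]'|tail -1;done; python3 -m inch '[0,0,0,0,0,0,0,0,0,0,0,0,0,0]'|tail -1; python3 -c "
from h import *
tab()"
```

```text
grip_force: 0.0
grip_force: 0.0
grip_force: 0.0
grip_force: 0.0
tab [ 441.5 -370.1] mean [ 441.3 -370. ] size [13.7 28.3] xaxis -29.6 px [261. 188.]
rows [0.0075 0.0116 0.0015] [-0.0005  0.0011 -0.0023] len 3.5 t 42.9 tcp [ 441.3 -366.7  200. ]
```

```bash
python3 -m inch '[0.007,0.011,0.2,0,0,-0.002,0,0.007,0.011,0.4,0,0,-0.002,0,0.007,0.011,0.5,0,0,-0.002,0,0.007,0.011,0.557,0,0,-0.002,0,0.007,0.011,0.557,0,0,-0.002,0]' 60|tail -1; for i in 1 2; do python3 -m inch '[0,0,0,0,0,0,1,0,0,0,0,0,0,1,0,0,0,0,0,0,1,0,0,0,0,0,0,1,0,0,0,0,0,0,1]' 60|sed -n 2,6p; done;  python3 -m inch '[0,0,-0.2,0,0,0,1,0,0,-0.4,0,0,0,1,0,0,-0.56,0,0,0,1,0,0,-0.56,0,0,0,1,0,0,-0.56,0,0,0,1]'
python3 -c "
from h import *
plan(*stand(-65,-140),200,-5.5)"
```

```text
grip_force: 0.0
tcp_pos: [444.0, -372.3, 64.7]
tcp_rot: [0.967, -0.255, 0.002, 0.001]
contact_force: [2.1, 1.7, 5.7]
opening: 12.9
grip_force: 62.7
tcp_pos: [444.0, -372.3, 64.7]
tcp_rot: [0.967, -0.255, 0.002, 0.001]
contact_force: [2.4, 1.2, 7.4]
opening: 12.6
grip_force: 62.7
t: 44.85
tcp_pos: [442.1, -371.3, 203.2]
tcp_rot: [0.967, -0.255, 0.0, 0.0]
contact_force: [-0.6, 0.7, -2.8]
opening: 12.8
grip_force: 61.7
rows [-0.8878 -1.5382  0.0109] [ 0.0003 -0.0003 -0.1338] len 444.0 t 44.9 tcp [ 442.1 -371.3  203.2]
```

```bash
python3 -m inch '[-0.1,-0.173,0,0,0,0,1,-0.2,-0.346,0,0,0,0,1,-0.3,-0.52,0,0,0,0,1,-0.4,-0.693,0,0,0,0,1,-0.444,-0.769,0,0,0,0,1]' |tail -1;  python3 -m inch '[-0.1,-0.173,0,0,0,-0.03,1,-0.2,-0.346,0,0,0,-0.06,1,-0.3,-0.52,0,0,0,-0.09,1,-0.4,-0.693,0,0,0,-0.134,1,-0.444,-0.769,0,0,0,-0.134,1]'|tail -1;  python3 -m inch '[0,0,0,0,0,0,1,0,0,0,0,0,0,1]'
python3 -c "
from h import *
plan(*stand(-65,-140),155.7,-5.5)"
```

```text
grip_force: 61.5
grip_force: 61.5
t: 46.05
tcp_pos: [436.8, 72.8, 200.1]
tcp_rot: [0.999, -0.047, -0.003, 0.001]
contact_force: [-0.1, 0.1, -2.7]
opening: 12.5
grip_force: 61.5
rows [ 0.0093 -0.0006  0.1777] [0.0006 0.0016 0.0008] len 44.5 t 46.0 tcp [436.8  72.8 200.1]
```

```bash
python3 -m inch '[0.009,0,0.1,0,0,0,1,0.009,0,0.178,0,0,0,1,0.009,0,0.178,0,0,0,1,0.009,0,0.178,0,0,0,1]' | sed -n 2,4p;  python3 -m inch '[0.05,0,0,0,0,0,1,0.1,0,0,0,0,0,1,0.14,0,0,0,0,0,1,0.14,0,0,0,0,0,1]'| sed -n 2,4p;  python3 -m inch '[0.04,0,0,0,0,0,1,0.08,0,0,0,0,0,1,0.12,0,0,0,0,0,1,0.12,0,0,0,0,0,1,0.12,0,0,0,0,0,1]'| sed -n 2,4p;python3 -c "
from h import *
plan(*stand(0,-140),155.7,-5.5);ang()"
python3 -m inch '[0.0585,-0.003,0.003,0,0,-0.0333,1, 0.1164,-0.0122,0.005,0,0,-0.0667,1, 0.173,-0.0274,0.005,0,0,-0.1,1, 0.2278,-0.0484,0.005,0,0,-0.1333,1, 0.28,-0.075,0.005,0,0,-0.1667,1]'|tail -1; python3 -c "from h import *;ang()"
python3 -m inch '[0.0488,-0.0021,0,0,0,-0.0278,1,0.0972,-0.0085,0,0,0,-0.0556,1,0.1449,-0.0191,0,0,0,-0.0833,1,0.1449,-0.0191,0,0,0,-0.0833,1]'|tail -1; python3 -c "from h import *;ang()"
for i in 1 2 3; do python3 -m inch '[0.0075,0,0,0,0,-0.004,1, 0.0147,-0.0002,0,0,0,-0.0083,1,0.0147,-0.0002,0,0,0,-0.0083,1]'|tail -1; python3 -c "from h import *;ang()";done
```

```text
tcp_pos: [440.3, 71.4, 157.2]
tcp_rot: [0.999, -0.049, -0.001, 0.0]
contact_force: [1.3, -0.4, -3.0]
tcp_pos: [479.0, 69.1, 159.2]
tcp_rot: [0.999, -0.048, 0.002, -0.0]
contact_force: [-0.5, -0.1, -1.8]
tcp_pos: [505.9, 66.5, 157.9]
tcp_rot: [0.999, -0.048, -0.0, 0.0]
contact_force: [-0.3, -0.1, -2.9]
rows [-0.0091  0.0009  0.0087] [0.     0.0003 0.0002] len 3.2 t 47.4 tcp [505.9  66.5 157.9]
t 47.35 ang -89.1 rad 139.8 z 157.9 yaw-tangent -0.9 F tan/rad/z -0.3 0.1 -2.9
grip_force: 61.5
t 47.85 ang -59.2 rad 140.8 z 156.5 yaw-tangent -0.5 F tan/rad/z 0.3 -0.5 -2.7
grip_force: 61.5
t 48.25 ang -43.9 rad 141.2 z 156.7 yaw-tangent -1.1 F tan/rad/z -0.8 0.4 -2.5
grip_force: 61.5
t 48.55 ang -42.9 rad 141.2 z 156.7 yaw-tangent -0.5 F tan/rad/z 0.4 0.1 -2.7
grip_force: 61.5
t 48.85 ang -41.2 rad 141.5 z 156.9 yaw-tangent -0.7 F tan/rad/z -0.3 -0.3 -3.3
grip_force: 61.5
t 49.15 ang -39.7 rad 141.5 z 156.8 yaw-tangent -0.8 F tan/rad/z -0.3 0.4 -3.4
```

```bash
for i in 1 2 3; do python3 -m inch '[0.0075,0,0,0,0,-0.004,1, 0.0147,-0.0002,0,0,0,-0.0083,1,0.0147,-0.0002,0,0,0,-0.0083,1]'|tail -1; python3 -c "from h import *;ang()";done
```

```text
grip_force: 61.5
t 49.45 ang -38.2 rad 141.6 z 156.8 yaw-tangent -0.8 F tan/rad/z 0.2 -0.1 -2.8
grip_force: 61.5
t 49.75 ang -36.7 rad 141.6 z 156.8 yaw-tangent -0.7 F tan/rad/z -0.4 -0.5 -2.5
grip_force: 61.4
t 50.05 ang -35.8 rad 141.6 z 156.2 yaw-tangent -0.1 F tan/rad/z -2.1 1.2 -2.8
```

```bash
python3 -m inch '[0,0,0.009,0,0,0,1,0,0,0.018,0,0,0,1,0,0,0.018,0,0,0,1]'|tail -1; python3 -c "from h import *;ang()"; python3 -m inch '[0,0,0,0,0,0,0.6,0,0,0,0,0,0,0.4,0,0,0,0,0,0,0.2,0,0,0,0,0,0,0.1,0,0,0,0,0,0,0.1]'|tail -2;  python3 -m inch '[0,0,-0.1,0,0,0,0.1,0,0,-0.25,0,0,0,0.1,0,0,-0.32,0,0,0,0,0,0,-0.32,0,0,0,0]'|tail -2;python3 - <<'E'
from h import *
ang()
p,d=r.get_image("wrist");cv2.imwrite("pics/w12.png",p[...,::-1])
plan(467.6,5.4,200,-5.5)
E
```

```text
grip_force: 61.8
t 50.35 ang -35.4 rad 141.6 z 152.2 yaw-tangent -0.6 F tan/rad/z -3.1 -0.5 -1.4
opening: 38.3
grip_force: 0.0
opening: 42.5
grip_force: 0.0
t 51.25 ang -34.5 rad 143.4 z 236.6 yaw-tangent -1.5 F tan/rad/z -0.5 -0.1 0.4
rows [-0.7421 -0.1867  0.1335] [ 3.000e-04 -1.300e-03  3.001e-01] len 194.2 t 51.3 tcp [625.3 113.4 234.1]
```

View pics/w12.png

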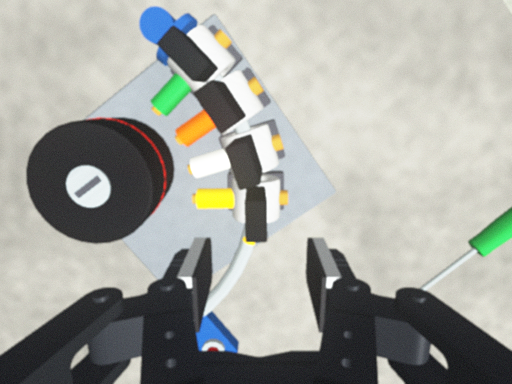

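All four are on, at (200,55), (228,100), (250,150) and (258,200), probes inward. The yellow band shows just before the last one at (249,240). Back to the pin.

```bash
python3 -m inch '[-0.742,-0.187,0.1,0,0,0.2,0,-0.742,-0.187,0.1,0,0,0.2,0,-0.742,-0.187,0.1,0,0,0.2,0,-0.742,-0.187,0.1,0,0,0.2,0,-0.742,-0.187,0.1,0,0,0.2,0]'|tail -1; python3 -m inch '[0,0,0,0,0,0.1,0,0,0,0,0,0,0.1,0,0,0,0,0,0,0.1,0]'|tail -1; python3 - <<'E'
from h import *
plan(467.6,5.4,200,-5.5)
st=r.get_state();p,d=r.get_image("wrist");K,E=cam("wrist",st);z=cloud(K,E,d)[...,2]
m=(hue(p,0,6)|hue(p,174,180))&(z>122)&(z<132)
for c,a,k in blobs(m,60):
    v,u=np.nonzero(k);print(c.round(0),a,ray(K,E,np.c_[u,v],127).mean(0))
E
```

```text
grip_force: 0.0
grip_force: 0.0
rows [ 0.0071 -0.0004  0.0242] [-0.0001  0.0006  0.    ] len 6.3 t 52.1 tcp [465.8   5.5 206.1]
[259. 197.] 326 [469.29943587   4.28899202 127.        ]
```

```bash
python3 -m inch '[0.009,0,0.15,0,0,0,0,0.009,0,0.3,0,0,0,0,0.009,0,0.4,0,0,0,0,0.009,0,0.456,0,0,0,0,0.009,0,0.456,0,0,0,0]' 40|tail -1;python3 -m inch '[0,0,0,0,0,0,0,0,0,0,0,0,0,0]'|sed -n 2,4p; for i in 1 2; do python3 -m inch '[0,0,0,0,0,0,1,0,0,0,0,0,0,1,0,0,0,0,0,0,1,0,0,0,0,0,0,1,0,0,0,0,0,0,1]' 40|sed -n 2,6p; done; python3 -m inch '[0,0,-0.06,0,0,0,1,0,0,-0.12,0,0,0,1,0,0,-0.18,0,0,0,1,0,0,-0.18,0,0,0,1,0,0,-0.18,0,0,0,1]'; python3 -m inch '[0,-0.1,0,0,0,0,1,0,-0.2,0,0,0,0,1,0,-0.26,0,0,0,0,1,0,-0.26,0,0,0,0,1,0,-0.26,0,0,0,0,1]'
python3 - <<'E'
from h import *
plan(474.4,70,136,-5.5)
st=r.get_state();p,d=r.get_image("side");cv2.imwrite("pics/s13.png",cv2.resize(p[130:230,160:300,::-1],None,fx=4,fy=4))
E
```

```text
grip_force: 0.0
tcp_pos: [469.7, 5.0, 94.2]
tcp_rot: [0.999, -0.047, 0.001, 0.0]
contact_force: [0.7, 0.6, 0.4]
tcp_pos: [469.4, 5.0, 94.3]
tcp_rot: [0.999, -0.048, 0.001, -0.0]
contact_force: [-0.8, -0.0, 5.8]
opening: 12.8
grip_force: 39.0
tcp_pos: [469.4, 5.0, 94.3]
tcp_rot: [0.999, -0.048, 0.001, -0.0]
contact_force: [-1.6, 0.3, 6.3]
opening: 12.5
grip_force: 39.0
t: 54.35
tcp_pos: [468.3, 5.0, 138.0]
tcp_rot: [0.999, -0.048, 0.0, 0.0]
contact_force: [-0.4, -0.2, -0.5]
opening: 12.8
grip_force: 38.9
t: 54.85
tcp_pos: [473.8, 69.6, 137.2]
tcp_rot: [0.999, -0.047, -0.001, 0.0]
contact_force: [-0.6, 0.6, -1.9]
opening: 12.7
grip_force: 39.1
rows [ 0.0024 -0.002   0.0047] [0.0003 0.0007 0.0004] len 1.4 t 54.9 tcp [473.8  69.6 137.2]
```

View pics/s13.png

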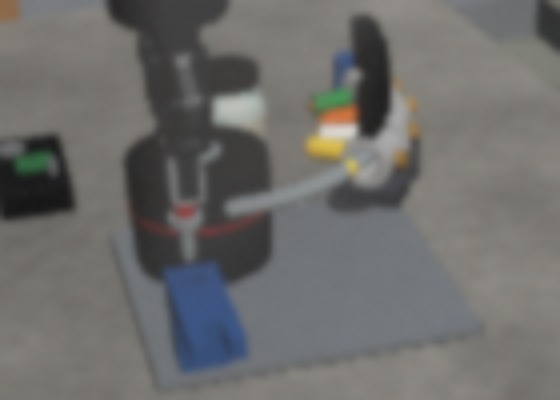

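The crop shows the pin held over the block, shaft at (188,245), and the four carriers hanging at the right. I correct by about 1 mm and insert it.

```bash
python3 -m inch '[0.004,-0.0018,0.03,0,0,0,1,0.004,-0.0018,0.05,0,0,0,1,0.004,-0.0018,0.05,0,0,0,1]'|sed -n 2,4p;  python3 -m inch '[0,0,0.015,0,0,0,1,0,0,0.03,0,0,0,1,0,0,0.03,0,0,0,1]'|sed -n 2,4p; python3 -m inch '[0,0,0.015,0,0,0,1,0,0,0.03,0,0,0,1,0,0,0.03,0,0,0,1]'|sed -n 2,4p
```

```text
tcp_pos: [474.6, 69.5, 124.4]
tcp_rot: [0.999, -0.048, -0.001, 0.0]
contact_force: [-0.3, 0.2, -0.3]
tcp_pos: [475.2, 69.9, 117.6]
tcp_rot: [0.999, -0.048, -0.001, 0.0]
contact_force: [0.9, -0.5, -0.3]
tcp_pos: [475.2, 70.0, 110.2]
tcp_rot: [0.999, -0.048, -0.001, 0.0]
contact_force: [-0.4, -0.4, -1.1]
```

```bash
python3 -m inch '[0,0,0.03,0,0,0,1,0,0,0.05,0,0,0,1,0,0,0.06,0,0,0,1,0,0,0.06,0,0,0,1]'|sed -n 2,4p;  python3 -m inch '[0,0,0.006,0,0,0,1,0,0,0.008,0,0,0,1,0,0,0.008,0,0,0,1]'|sed -n 2,4p
```

```text
tcp_pos: [475.2, 70.0, 95.1]
tcp_rot: [0.999, -0.048, -0.001, 0.0]
contact_force: [-0.8, -0.4, -0.3]
tcp_pos: [476.0, 70.1, 94.4]
tcp_rot: [0.999, -0.048, 0.0, -0.0]
contact_force: [-1.2, 0.2, 3.9]
```

Seated: 4 N upward at the expected depth. I let go, lift clear and check.

```bash
python3 -m inch '[0,0,0,0,0,0,0.6,0,0,0,0,0,0,0.4,0,0,0,0,0,0,0.2,0,0,0,0,0,0,0,0,0,0,0,0,0,0]'|tail -2; python3 -m inch '[0,0,-0.15,0,0,0,0,0,0,-0.3,0,0,0,0,0,0,-0.46,0,0,0,0,0,0,-0.46,0,0,0,0,0,0,-0.46,0,0,0,0]'|tail -2; python3 -m inch '[-0.4,0,-0.1,0,0,0,0,-0.4,0,-0.1,0,0,0,0,-0.4,0,-0.1,0,0,0,0]'|tail -1; python3 - <<'E'
from h import *
p,d=r.get_image("top");K,E=cam("top");cv2.imwrite("pics/t14.png",cv2.resize(p[130:260,140:290,::-1],None,fx=4,fy=4))
z=cloud(K,E,d)[...,2];m=(hue(p,0,6)|hue(p,174,180))&(z>110)
for c,a,k in blobs(m,8): print(c,a,np.percentile(z[k],90),ray(K,E,c,127))
E
```

```text
opening: 42.7
grip_force: 0.0
opening: 42.5
grip_force: 0.0
grip_force: 0.0
[235.92307692 227.38461538] 26 127.15721197473175 [[472.35483409  70.12383191 127.        ]]
```

View pics/t14.png

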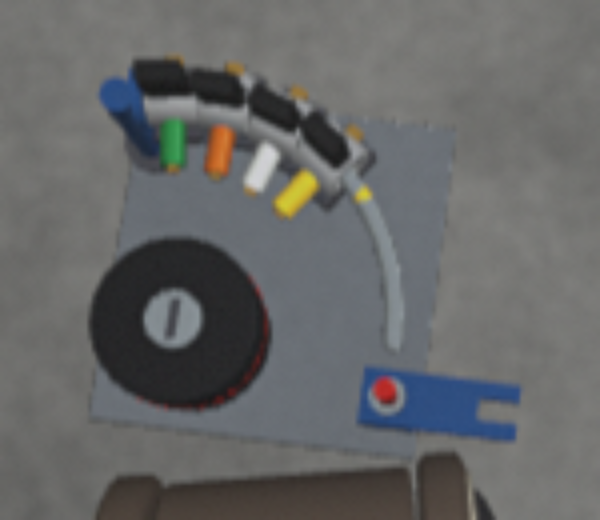

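The pin is down in its bore, top 127 mm up and at (385,390) in the crop. All four carriers are past the band (363,194) with their probes inward, so I hand in.

```bash
python3 -c "
from rig import r
print(r.finish_job())"
```

```text
the job is handed in; nothing more can be done
None
```

The job is handed in, though the hand-in returned no verdict: the last top view shows all four carriers past the yellow band with probes inward, the pin fully down in its bore and everything let go, and the bystanders were never approached.

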